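Pump up the hand lubricator until its pressure pin pops out

TASK

The filler's hand lubricator stands on the bench with its outlet plugged for a pressure check. With the fingertips, push its yellow bleed lever round to the closed position against its stop, then press the black palm knob down in full strokes, letting it come right back up each time, until the red indicator pin has popped fully out; then let go, leaving the lever closed, the knob up and the pin out. Keep off the pin itself, and leave the lubricator and the things round it where they stand.

Things in the scene. Friction and masses are not known exactly. Their poses are not given: they have to be found in the camera images.
- lubricator: hand lubricator, 3.2 kg, loose on rubber feet; base plate 130 x 220 mm, top at z 18. Origin under its centre; front is -x, left +y. In its x, y (mm): green pump barrel and knob at (0, 55); clear grease cup, 50 wide, 117 high, at (27, 1); aluminium valve block, x -29..29, y -98..-26, 62 high, with the lever's axis at (0, -70) and the pin at (10, -40); outlet plug to y -118 at z 40.
- knob: black plastic mushroom palm knob, 44 mm across and 22 mm high on a 12 mm steel rod, slides straight down; origin at the centre of its underside, 142 mm above the bench when up.
- knob_top (a point): centre of the slightly domed top of the palm knob, 164 mm above the bench when the knob is up; press here. It moves down with the knob.
- knob_joint (a joint): how far the knob is pressed, m: 0 up, 0.024 bottom stop. Spring: 5 N at the top, 12 to 15 N at the bottom. With the bleed lever closed, each full stroke (down past 0.022, back up under 0.001) feeds one step; short ones may feed nothing. 3 to 7 strokes are needed, by the air left inside; more do no harm.
- lever: bleed lever, turning about a vertical axis: flat steel with a yellow grip 16 mm wide and 11 mm thick, from 26 to 80 mm out from the axis, its middle 81 mm above the bench. Origin on the axis, 78 mm above the bench; the lever points along its own -x.
- lever_grip (a point): middle of the yellow grip of the bleed lever, 55 mm out from its axis, 82 mm above the bench; x, y axes as the lever's own.
- lever_axis (a point): point on the turning axis of the bleed lever at the height of the grip, 82 mm above the bench; axes as the lubricator's.
- lever_joint (a joint): angle of the bleed lever, rad: 0 = open, pointing to the lubricator's front (-x); grows counterclockwise seen from above; 1.5 = closed at its stop, pointing to the lubricator's right (-y). Push on the side that faces the knob. Friction about 1 N at the grip; stays where left. While it is open, pumping does nothing.
- pin: red pressure indicator pin, 8.4 mm thick, in a brass gland 17 mm across whose top is 77 mm above the bench; moves straight up. Origin on its axis at the gland's top when the pin is in.
- pin_top (a point): tip of the red indicator pin, 81 mm above the bench when in, about 95 mm when fully out.
- pin_joint (a joint): how far the indicator pin has risen, m: 0 = in (3.5 mm show above the gland), 0.014 = fully out. A catch holds it in until the last needed stroke; then its spring throws it out all at once, and it stays out.
- filler: the room's filling machine, fixed, not part of the job: sheet-metal hood, up to 0.21 m high, from x 0.54 to 0.89, y 0.10 to 0.42, and at its left front a nozzle stand up to 0.42 m high whose arm reaches out over the bench to x 0.46, y 0.31. Draw the arm in towards its base or lift it before swinging past the stand. Origin under the middle of the hood.
- masking_tape: roll of tan masking tape lying flat, 100 mm across, 25 mm high; origin at the centre of its underside
- spare_pump_head: spare black lotion pump head standing on its collar, 31 x 58 mm, 58 mm high; origin at its underside
- spanner: steel open-ended spanner lying flat, 169 mm long (along its y), 29 mm wide, 9 mm thick; origin under its middle
- sample_bottle: small brown dropper bottle, 33 mm across, 102 mm tall; origin at the centre of its underside

How it is judged:
By the outcome, as a careful person would: the job done as asked, in the order asked, and still so for the second after the job is handed in, with the robot touching nothing.
It also fails if it takes over 61 s, if anything falls off the work surface, if the arm or the gripper's body presses on something with over 40 N, if the wrist force passes 120 N, or if a joint passes its speed limit or range.

ROBOT

A 7-joint arm with a two-finger parallel gripper is mounted at the origin on a cart in front of the work surface, level with it; the furniture and walls round the work are solid. World frame = base frame: x ahead of the robot, y to its left, z up, the work surface at z = 0. Lengths are in m, angles in rad, forces in N, time in s.
With the tool pointing down it reaches from about 0.4 to 0.875 m from the base axis. Payload 19.3 kg.
Tool frame: the origin (TCP) lies midway between the tips of the shut fingers; the grasp point (between the pads) lies 19 mm behind it (manip.grip_point_offset is the distance from the TCP to the grasp point, in m); z points along the fingers, y is the line along which they close (so a half turn about z gives the same grasp; the last joint's range is limited). The gripper opens to 85 mm and grips with 20 to 120 N. Pads are 22 mm wide; open, the fingers measure 114 mm over their backs; the gripper's body (76 mm by 85 mm) begins 54 mm behind the grasp point. The pads swing forward as they close: fully open they stand 13 mm farther back than shut.
Start: joints at [1.114, 0.521, -0.036, 1.599, 0.021, 1.021, -0.113], TCP at [0.236, -0.579, 0.231] pointing down, gripper open.
Joint ranges: [-2.91, 2.91], [-0.3, 2.13], [-1.5, 1.42], [0.17, 2.43], [-1.26, 4.41], [0.16, 1.93], [-2.52, 2.52]. Speed limits (rad/s): [1.89, 1.89, 2.39, 2.39, 3.01, 3.01, 3.01].

INTERFACE

Orientations are given as a unit quaternion [x, y, z, w].
In Python, from plant import manip, cams, ticket, sensors gives the robot as it stands (manip), with the cameras (cams), the job (ticket) and the readings (sensors).
- The arm moves only by the tool shift_gripper, called after "Call:" as name([rows], argument=value, ...), one row to a line, values as JSON. Schema: {"type":"object","properties":{"offsets":{"type":"array","items":{"type":"array","prefixItems":[{"type":"number"},{"type":"array","items":{"type":"number"},"minItems":3,"maxItems":3},{"type":"number"}],"minItems":3,"maxItems":3},"minItems":1,"maxItems":8},"only":{"type":"string"},"quiet":{"type":"boolean"},"lines":{"type":"string"}},"required":["offsets"],"additionalProperties":false}. offsets is a list of rows, 1 to 8 of them, each written [opening, [dx, dy, dz], turn]: the finger opening in m, then dx, dy, dz in shares of 1 m (1.0 is 1 m), then a turn about the tool's z in normalised numbers (1 is pi rad); each row is the pose to reach, as a shift and turn from the pose commanded when the call began, along the tool's axes at that moment; what a row does not reach only later rows make up. A row lasts 1/10 s, in which the tool goes at most 0.05 m and 0.15 rad, less where a joint would pass 70% of its speed; a pose out of reach is approached as far as the arm can. The fingers move at their own pace and stop on an object; the grip force is fixed at half the most. Time passes only in rows, so rows that do not move let the fingers close. The tool returns the time, the measured TCP pose, the force, the opening and the grip force at its end. only (a regular expression) keeps the lines of the reply that match it, lines (a string "A,B") keeps lines A to B, and quiet returns only ok. Input that does not fit is refused with a message, and nothing moves.
- sensors.sense(): the state, without advancing time (a new reading comes with each control period).
- cams.capture(name): name is "scene" or "top"; returns a dict with "img" (480x640x3 uint8, red, green, blue), "fx", "fy", "cx", "cy" (pixels), "T" (4x4, takes a point from camera to world coordinates). Camera axes: x right, y down, z forward; pixel columns grow to the right and rows downward; lengths in m; the calibration is good to about 2 mm. A picture is of the moment at which its call begins. There is no depth.
- ticket.close_job(): hands the job in; it is judged then, once.
The state is a dict: "clock": time; "joints": joint angles; "joint_velocities": joint speeds; "joint_torque": joint torques, N m; "tcp_pos": TCP position; "tcp_rot": TCP orientation; "wrist_force": force on the tool from outside, world axes, zero at the start; "torque": the same for the moment, N m; "opening": finger opening in m; "grasp_force": force on a finger pad.
Only numpy, scipy, OpenCV 4.12 (cv2) and the standard library are available. Lean on these libraries where they do the work, as an engineer would, in place of code of your own. Each camera call takes 0.05 s, during which the arm holds its last target. There are 200 camera calls.

## Working session

There is one attempt and no reset: what is moved stays moved. The work goes in short steps, Python scripts to look and compute and a tool call to move; the robot and the scene stay as the last step left them, time stands still between calls to the robot, and variables do not carry over. Pictures are saved under pics/ and viewed, at most 10 in all, crops included, and the job is handed in when it is done.

```bash
ls; mkdir -p pics; python3 - <<'E'
from plant import manip, cams, ticket, sensors
import cv2,numpy as np
for n in("scene","top"):
    c=cams.capture(n);cv2.imwrite(f"pics/{n}0.png",c["img"][:,:,::-1])
    print(n,c["fx"],c["fy"],c["cx"],c["cy"],np.round(c["T"],3).tolist())
s=sensors.sense();print({k:np.round(v,3).tolist() for k,v in s.items()})
E
```

```text
pics
plant.py
scene 453.0000190388316 453.0000190388316 323.3875763989132 245.5625935895863 [[-0.824, -0.431, 0.368, 0.211], [-0.566, 0.601, -0.564, 0.535], [0.021, -0.673, -0.739, 0.733], [0.0, 0.0, 0.0, 1.0]]
top 571.075238120335 571.075238120335 314.3901466709958 240.8156208820969 [[-0.001, -0.997, 0.071, 0.465], [-1.0, 0.0, -0.007, 0.032], [0.007, -0.071, -0.997, 1.332], [0.0, 0.0, 0.0, 1.0]]
{'clock': 0.1, 'joints': [1.114, 0.522, -0.036, 1.6, 0.021, 1.021, -0.113], 'joint_velocities': [0.001, -0.002, -0.0, -0.001, -0.0, -0.001, 0.0], 'joint_torque': [0.004, -92.849, 1.984, -37.054, 0.018, 0.005, 0.0], 'tcp_pos': [0.236, -0.579, 0.231], 'tcp_rot': [0.981, 0.192, -0.0, -0.0], 'wrist_force': [-0.474, -0.098, -0.38], 'torque': [-0.034, 0.026, 0.018], 'grasp_force': 0.0, 'opening': 0.085}
```

View pics/scene0.png

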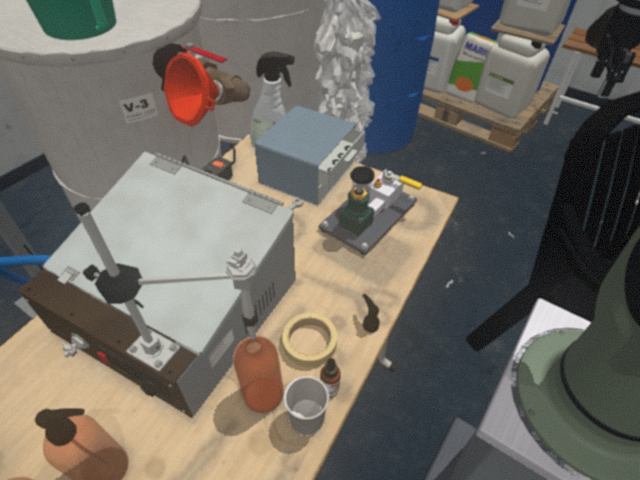

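View pics/top0.png

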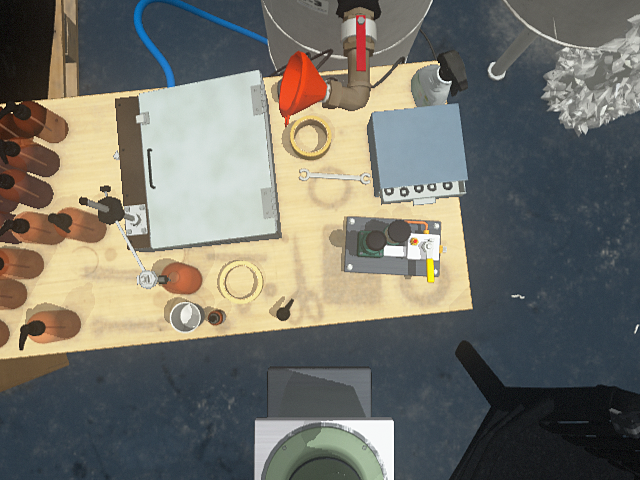

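The top view shows the lubricator around pixel (392,246): its long axis lies along image columns and the lever grip at (431,271) points toward the robot. In the scene view it is at (368,215). I'll zoom in on both.

```bash
python3 - <<'E'
import cv2,numpy as np
a=cv2.imread("pics/top0.png")[205:295,335:455];b=cv2.imread("pics/scene0.png")[160:260,310:430]
cv2.imwrite("pics/crop.png",np.vstack([cv2.resize(a,None,fx=3.3,fy=3.3,interpolation=2),cv2.resize(b,None,fx=3.0,fy=3.0,interpolation=2)[:, :].copy() if 0 else cv2.resize(b,(396,300),interpolation=2)]))
E
```

```text
(no output)
```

View pics/crop.png

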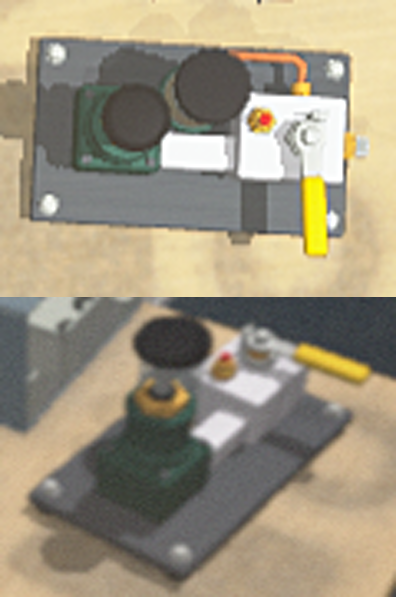

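The crop shows the knob over the green barrel at top-image pixel (376.5,240.5), the pin at (415.3,240.8), the lever axis at (428.9,245.6), the grip at (430.5,270.5) and all four plate corners. I'll fit the pose from these.

```bash
cat > h.py <<'E'
import numpy as np
from plant import manip, cams, ticket, sensors
from scipy.spatial.transform import Rotation as R
def lub(p,x): # lubricator mm -> world
    c,s=np.cos(x[2]),np.sin(x[2]);p=np.array(p,float)/1000
    return np.array([x[0]+c*p[0]-s*p[1],x[1]+s*p[0]+c*p[1],p[2]])
def proj(c,w):
    q=np.linalg.inv(c["T"])@np.r_[w,1];return np.array([c["fx"]*q[0]/q[2]+c["cx"],c["fy"]*q[1]/q[2]+c["cy"]])
def to(target,yaw=None): # shift in tool axes from the measured pose
    s=sensors.sense();r=R.from_quat(s["tcp_rot"]);return r.inv().apply(np.array(target)-s["tcp_pos"])
E
python3 - <<'E'
from h import *
from scipy.optimize import least_squares
C={n:cams.capture(n) for n in("top","scene")}
O=[("top",(65,110,18),(346.2,216.5)),("top",(65,-110,18),(441,221)),("top",(-65,-110,18),(439.5,277)),("top",(-65,110,18),(344.7,271)),
("top",(0,55,164),(376.5,240.5)),("top",(0,-70,88),(428.9,245.6)),("top",(10,-40,81),(415.3,240.8)),
("scene",(0,55,164),(362.1,175.3)),("scene",(10,-40,81),(378,180)),("scene",(-65,110,18),(364.5,251.5)),("scene",(65,110,18),(319,227))]
f=lambda x:np.r_[tuple(proj(C[n],lub(p,x))-q for n,p,q in O)]
r=least_squares(f,[.46,-.1,0]);x=r.x;print(x,np.round(r.fun.reshape(-1,2),1).tolist())
for n,p in dict(knob=(0,55,164),axis=(0,-70,82),pin=(10,-40,81)).items():print(n,np.round(lub(p,x),4))
ax=lub((0,-70,82),x)
for a in np.arange(-.2,.4,.1):
    t=x[2]+a;g=ax-.053*np.array([np.cos(t),np.sin(t),0]);print(round(a,1),g,proj(C["top"],g+[0,0,.004]),"obs 430.5,270.5")
s=sensors.sense();print(R.from_quat(s["tcp_rot"]).as_matrix().round(3))
E
```

```text
[ 0.54393858 -0.15800686 -0.04199741] [[0.0, 0.6], [0.1, 0.0], [0.2, 0.2], [-0.6, 2.3], [-0.2, 1.2], [0.5, 0.9], [-0.1, 0.7], [-2.1, -2.8], [-1.2, -0.9], [1.0, 0.8], [-2.4, -1.7]]
knob [ 0.5462 -0.1031  0.164 ]
axis [ 0.541  -0.2279  0.082 ]
pin [ 0.5523 -0.1984  0.081 ]
-0.2 [ 0.48954398 -0.2152441   0.082     ] [423.76170058 270.04852679] obs 430.5,270.5
-0.1 [ 0.48853305 -0.22044454  0.082     ] [426.14811653 270.51047889] obs 430.5,270.5
0.0 [ 0.48804636 -0.22571993  0.082     ] [428.56533819 270.73193271] obs 430.5,270.5
0.1 [ 0.48808875 -0.23101755  0.082     ] [430.98899434 270.71065637] obs 430.5,270.5
0.2 [ 0.48865981 -0.23628448  0.082     ] [433.39465072 270.44688725] obs 430.5,270.5
0.3 [ 0.48975384 -0.24146808  0.082     ] [435.75806286 269.94332862] obs 430.5,270.5
0.4 [ 0.4913599  -0.24651656  0.082     ] [438.0554267  269.20511989] obs 430.5,270.5
[[ 0.926  0.377 -0.   ]
 [ 0.377 -0.926  0.001]
 [-0.    -0.001 -1.   ]]
```

The fit is good to about 2 mm: knob at (0.546,-0.103), axis at (0.541,-0.228), lever at about 0.1 rad. Next I shut the fingers, square the tool to the world axes and go to a point beside the grip on the knob side, (0.475,-0.19).

Units first: turns go in shares of pi rad. So 0.386 rad / 3.1416 = 0.1229.

Call:
shift_gripper([
  [0, [0.04, -0.03, 0], 0.0318],
  [0, [0.08, -0.06, 0], 0.0637],
  [0, [0.12, -0.09, 0], 0.0955],
  [0, [0.16, -0.12, 0], 0.1229],
  [0, [0.2, -0.15, 0], 0.1229],
  [0, [0.24, -0.18, 0], 0.1229],
  [0, [0.27, -0.2, 0], 0.1229],
  [0, [0.27, -0.2, 0], 0.1229],
])

```text
clock: 1.0
tcp_pos: [0.4132, -0.2874, 0.2314]
tcp_rot: [1.0, 0.004, 0.0, -0.001]
wrist_force: [-0.1, -0.9, 1.1]
opening: -0.0001
grasp_force: 0.0
```

```bash
python3 -c "
from h import *
print(to((.475,-.19,.15)),R.from_quat(sensors.sense()['tcp_rot']).as_matrix().round(3))"
```

```text
[ 0.06249092 -0.09678033  0.08155139] [[ 1.     0.007  0.001]
 [ 0.007 -1.     0.001]
 [ 0.001 -0.001 -1.   ]]
```

Call:
shift_gripper([
  [0, [0.03, -0.05, 0], 0],
  [0, [0.06, -0.097, 0.02], 0],
  [0, [0.062, -0.097, 0.06], 0],
  [0, [0.062, -0.097, 0.1], 0],
  [0, [0.062, -0.097, 0.14], 0],
  [0, [0.062, -0.097, 0.154], 0],
  [0, [0.062, -0.097, 0.154], 0],
])

```text
clock: 1.7
tcp_pos: [0.471, -0.1946, 0.0753]
tcp_rot: [1.0, 0.0, -0.002, -0.001]
wrist_force: [-0.4, -0.2, 0.6]
opening: 0.0002
grasp_force: 0.0
```

```bash
python3 - <<'E'
from h import *
import cv2
a=cams.capture("top")["img"][190:310,335:475];b=cams.capture("scene")["img"][140:260,310:450]
cv2.imwrite("pics/c2.png",np.hstack([cv2.resize(i,None,fx=2.8,fy=2.8) for i in(a,b)])[:,:,::-1])
E
```

```text
(no output)
```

View pics/c2.png

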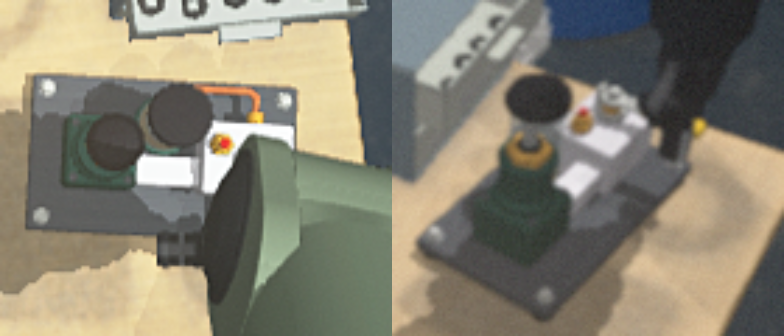

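The finger stands in front, on the knob side of the grip, and the yellow tip shows behind it. I'll compute the arc waypoints for the push.

```bash
python3 - <<'E'
from h import *
p0=sensors.sense()["tcp_pos"];print(p0)
for a in(.1,.25,.4,.55,.7,.85,1.0,1.15,1.3,1.4,1.5,1.55):
    f=a-.042;c,s=np.cos(f),np.sin(f);d=np.array([-c,-s]);t=np.array([s,-c])
    h=.008+.011*abs(s)+.0145*c
    w=np.array([.541,-.228])+.060*d-h*t;print(a,w.round(4),"tool shift",to((*w,.075)).round(4)[:2])
E
```

```text
[ 0.47243449 -0.1951004   0.0777743 ]
0.1 [ 0.4798 -0.2084] tool shift [0.0073 0.0133]
0.25 [ 0.4772 -0.2165] tool shift [0.0048 0.0214]
0.4 [ 0.4759 -0.2252] tool shift [0.0034 0.0301]
0.55 [ 0.4759 -0.2345] tool shift [0.0035 0.0394]
0.7 [ 0.4775 -0.244 ] tool shift [0.0051 0.0489]
0.85 [ 0.4808 -0.2534] tool shift [0.0083 0.0583]
1.0 [ 0.4858 -0.2625] tool shift [0.0133 0.0674]
1.15 [ 0.4925 -0.2708] tool shift [0.02   0.0757]
1.3 [ 0.5007 -0.278 ] tool shift [0.0283 0.0829]
1.4 [ 0.507 -0.282] tool shift [0.0345 0.087 ]
1.5 [ 0.5138 -0.2853] tool shift [0.0413 0.0902]
1.55 [ 0.5174 -0.2866] tool shift [0.0449 0.0915]
```

Call:
shift_gripper([
  [0, [0.007, 0.005, 0.005], 0],
  [0, [0.006, 0.013, 0.005], 0],
  [0, [0.005, 0.021, 0.005], 0],
  [0, [0.004, 0.03, 0.005], 0],
  [0, [0.004, 0.039, 0.005], 0],
  [0, [0.005, 0.049, 0.005], 0],
  [0, [0.008, 0.058, 0.005], 0],
  [0, [0.008, 0.058, 0.005], 0],
])

```text
clock: 2.6
tcp_pos: [0.4805, -0.2543, 0.0723]
tcp_rot: [1.0, -0.0, 0.0, 0.0]
wrist_force: [0.5, -0.2, -0.2]
opening: -0.0001
grasp_force: 0.0
```

```bash
python3 -c "
from h import *
s=sensors.sense();print(s['tcp_pos'],s['wrist_force'])"
```

```text
[ 0.48051468 -0.25428839  0.07228717] [ 0.46867091 -0.19367148 -0.24362379]
```

Remaining arc from (0.4805,-0.2543), up to 1.5 rad.

Call:
shift_gripper([
  [0, [0.005, 0.009, 0], 0],
  [0, [0.012, 0.017, 0], 0],
  [0, [0.02, 0.024, 0], 0],
  [0, [0.026, 0.028, 0], 0],
  [0, [0.03, 0.03, 0], 0],
  [0, [0.033, 0.031, 0], 0],
  [0, [0.033, 0.031, 0], 0],
])

```text
clock: 3.3
tcp_pos: [0.5137, -0.2837, 0.0723]
tcp_rot: [1.0, 0.0, 0.0, 0.0]
wrist_force: [0.4, -0.9, 0.3]
opening: -0.0003
grasp_force: 0.0
```

```bash
python3 - <<'E'
from h import *
import cv2
s=sensors.sense();print(s['tcp_pos'],s['wrist_force'])
a=cams.capture("top")["img"][190:310,335:475];b=cams.capture("scene")["img"][140:260,310:450]
cv2.imwrite("pics/c3.png",np.hstack([cv2.resize(i,None,fx=2.8,fy=2.8) for i in(a,b)])[:,:,::-1])
E
```

```text
[ 0.51365717 -0.28370798  0.07226823] [ 0.42278015 -0.86886998  0.28407717]
```

View pics/c3.png

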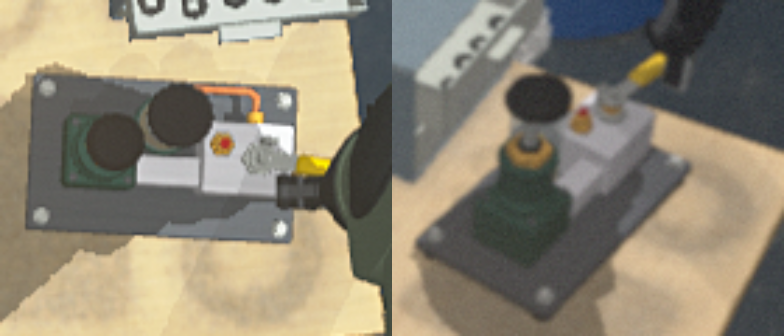

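The lever now points right, at about the closed angle, and the lubricator hasn't moved. I'll nudge +x until the stop shows in the force.

Call:
shift_gripper([
  [0, [0.002, 0, 0], 0],
  [0, [0.004, 0, 0], 0],
  [0, [0.004, 0, 0], 0],
], only="pos|force")

```text
tcp_pos: [0.5171, -0.2837, 0.0722]
wrist_force: [-3.6, -0.6, 1.8]
grasp_force: 1.3
```

```bash
echo; python3 -c "
from h import *
s=sensors.sense();print(s['wrist_force'],s['tcp_pos'])"
```

```text

[-3.64370491 -0.5976134   1.77450705] [ 0.51706237 -0.28374819  0.07221947]
```

Call:
shift_gripper([
  [0, [0.002, 0, 0], 0],
  [0, [0.002, 0, 0], 0],
], only="pos|force")

```text
tcp_pos: [0.5176, -0.2839, 0.072]
wrist_force: [-12.5, 1.0, 7.0]
grasp_force: 6.0
```

The stop is reached: 12.5 N, and motion has stalled. I'll back off, lift and go over the knob.

Call:
shift_gripper([
  [0, [-0.015, 0, 0], 0],
  [0, [-0.03, 0, 0], 0],
  [0, [-0.03, 0, -0.05], 0],
  [0, [-0.03, 0, -0.1], 0],
  [0, [-0.03, 0, -0.14], 0],
  [0, [-0.005, -0.04, -0.14], 0],
  [0, [0.01, -0.08, -0.14], 0],
  [0, [0.02, -0.11, -0.14], 0],
], only="clock|pos|force")

```text
clock: 4.7
tcp_pos: [0.5405, -0.1709, 0.2128]
wrist_force: [1.2, -0.7, 0.2]
grasp_force: 0.0
```

```bash
python3 -c "
from h import *
print(to((.546,-.103,.18)))"
```

```text
[ 0.00555884 -0.06784271  0.03282689]
```

Call:
shift_gripper([
  [0, [0.003, -0.03, 0], 0],
  [0, [0.006, -0.068, 0], 0],
  [0, [0.006, -0.068, 0.02], 0],
  [0, [0.006, -0.068, 0.03], 0],
  [0, [0.006, -0.068, 0.03], 0],
], only="clock|pos|force")

```text
clock: 5.2
tcp_pos: [0.5445, -0.1061, 0.1811]
wrist_force: [0.1, -0.2, 0.2]
grasp_force: 0.0
```

```bash
python3 - <<'E'
from h import *
import cv2
print(sensors.sense()["tcp_pos"])
a=cams.capture("top")["img"][190:310,335:475];b=cams.capture("scene")["img"][140:260,310:450]
cv2.imwrite("pics/c4.png",np.hstack([cv2.resize(i,None,fx=2.8,fy=2.8) for i in(a,b)])[:,:,::-1])
E
```

```text
[ 0.5445245  -0.10611423  0.18114866]
```

View pics/c4.png

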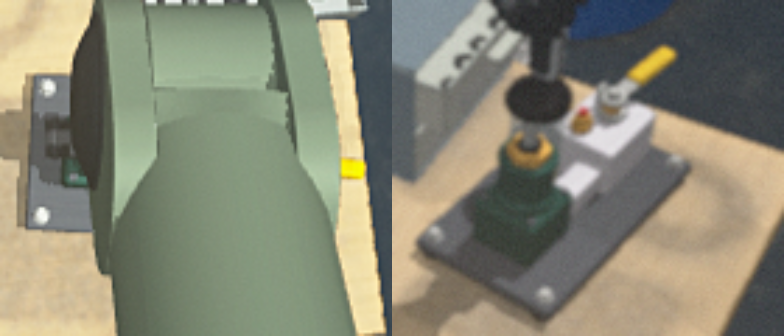

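The lever is still closed, and the fingertips are centred over the knob to within 3 mm. First stroke:

Call:
shift_gripper([
  [0, [0.001, -0.003, 0.012], 0],
  [0, [0.001, -0.003, 0.022], 0],
  [0, [0.001, -0.003, 0.032], 0],
  [0, [0.001, -0.003, 0.04], 0],
  [0, [0.001, -0.003, 0.043], 0],
  [0, [0.001, -0.003, 0.043], 0],
], only="clock|pos|force")

```text
clock: 5.9
tcp_pos: [0.5468, -0.1028, 0.1397]
wrist_force: [-0.8, 0.7, 13.6]
grasp_force: 7.1
```

Call:
shift_gripper([
  [0, [0, 0, 0.003], 0],
  [0, [0, 0, 0.003], 0],
], only="clock|pos|force")

```text
clock: 6.1
tcp_pos: [0.5472, -0.1028, 0.1391]
wrist_force: [-16.7, 3.6, 60.9]
grasp_force: 30.7
```

The bottom stop is found: the force jumps at z of about 0.139. I'll release, then do full strokes about 1 mm past first contact with the stop.

Call:
shift_gripper([
  [0, [0, 0, -0.015], 0],
  [0, [0, 0, -0.035], 0],
  [0, [0, 0, -0.035], 0],
  [0, [0, 0, -0.035], 0],
], only="clock|pos|force")

```text
clock: 6.5
tcp_pos: [0.5461, -0.1028, 0.1709]
wrist_force: [-1.0, 0.5, -0.4]
grasp_force: 0.0
```

Call:
shift_gripper([
  [0, [0, 0, 0.01], 0],
  [0, [0, 0, 0.02], 0],
  [0, [0, 0, 0.029], 0],
  [0, [0, 0, 0.033], 0],
  [0, [0, 0, 0.033], 0],
  [0, [0, 0, 0.015], 0],
  [0, [0, 0, 0], 0],
  [0, [0, 0, 0], 0],
], only="clock|pos|force")

```text
clock: 7.3
tcp_pos: [0.5466, -0.1027, 0.1714]
wrist_force: [0.0, -0.4, -0.2]
grasp_force: 0.0
```

Call:
shift_gripper([
  [0, [0, 0, 0.01], 0],
  [0, [0, 0, 0.02], 0],
  [0, [0, 0, 0.029], 0],
  [0, [0, 0, 0.033], 0],
  [0, [0, 0, 0.033], 0],
  [0, [0, 0, 0.033], 0],
], only="clock|pos|force")

```text
clock: 7.9
tcp_pos: [0.5469, -0.1028, 0.1392]
wrist_force: [-11.7, 1.8, 54.5]
grasp_force: 27.4
```

Call:
shift_gripper([
  [0, [0, 0, -0.015], 0],
  [0, [0, 0, -0.033], 0],
  [0, [0, 0, -0.033], 0],
  [0, [0, 0, -0.033], 0],
], only="clock|pos|force")

```text
clock: 8.3
tcp_pos: [0.5455, -0.1026, 0.1695]
wrist_force: [0.3, 0.5, 0.3]
grasp_force: 0.0
```

```bash
python3 - <<'E'
from h import *
import cv2
b=cams.capture("scene")["img"][140:260,310:450]
cv2.imwrite("pics/c5.png",cv2.resize(b,None,fx=4,fy=4)[:,:,::-1])
E
```

```text
(no output)
```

View pics/c5.png

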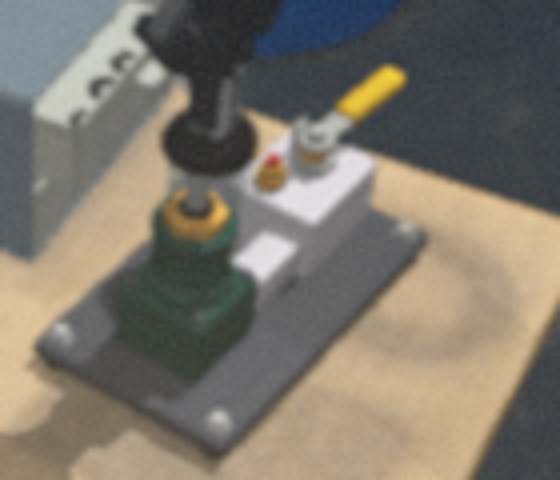

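After three strokes the pin is still in: it shows only a small red spot at crop (273,160). The knob is up and the lever closed. Four more strokes:

Call:
shift_gripper([
  [0, [0, 0, 0.015], 0],
  [0, [0, 0, 0.028], 0],
  [0, [0, 0, 0.0325], 0],
  [0, [0, 0, 0.0325], 0],
  [0, [0, 0, 0.0325], 0],
  [0, [0, 0, 0.015], 0],
  [0, [0, 0, 0], 0],
  [0, [0, 0, 0], 0],
], only="clock|pos|force")

```text
clock: 9.15
tcp_pos: [0.5465, -0.1027, 0.1715]
wrist_force: [0.5, 0.3, -0.4]
grasp_force: 0.0
```

Call:
shift_gripper([
  [0, [0, 0, 0.015], 0],
  [0, [0, 0, 0.028], 0],
  [0, [0, 0, 0.0325], 0],
  [0, [0, 0, 0.0325], 0],
  [0, [0, 0, 0.0325], 0],
  [0, [0, 0, 0.015], 0],
  [0, [0, 0, 0], 0],
  [0, [0, 0, 0], 0],
], only="clock|pos|force")

```text
clock: 9.95
tcp_pos: [0.5464, -0.1027, 0.1713]
wrist_force: [-0.6, -0.2, -0.7]
grasp_force: 0.0
```

Call:
shift_gripper([
  [0, [0, 0, 0.015], 0],
  [0, [0, 0, 0.028], 0],
  [0, [0, 0, 0.0325], 0],
  [0, [0, 0, 0.0325], 0],
  [0, [0, 0, 0.0325], 0],
  [0, [0, 0, 0.015], 0],
  [0, [0, 0, 0], 0],
  [0, [0, 0, 0], 0],
], only="clock|pos|force")

```text
clock: 10.75
tcp_pos: [0.5464, -0.1027, 0.1712]
wrist_force: [0.6, 0.2, -0.6]
grasp_force: 0.0
```

Call:
shift_gripper([
  [0, [0, 0, 0.015], 0],
  [0, [0, 0, 0.028], 0],
  [0, [0, 0, 0.0325], 0],
  [0, [0, 0, 0.0325], 0],
  [0, [0, 0, 0.0325], 0],
  [0, [0, 0, 0.015], 0],
  [0, [0, 0, 0], 0],
  [0, [0, 0, 0], 0],
], only="clock|pos|force")

```text
clock: 11.55
tcp_pos: [0.5463, -0.1027, 0.1711]
wrist_force: [0.5, 0.2, -1.2]
grasp_force: 0.0
```

```bash
python3 - <<'E'
from h import *
import cv2
b=cams.capture("scene")["img"][140:260,310:450]
cv2.imwrite("pics/c6.png",cv2.resize(b,None,fx=4,fy=4)[:,:,::-1])
E
```

```text
(no output)
```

View pics/c6.png

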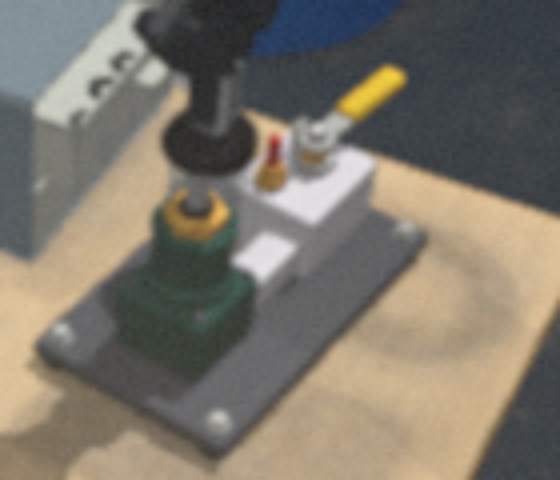

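The pin now stands fully out (red shaft at crop (273,150)). I'll lift clear and check the final state.

Call:
shift_gripper([
  [0, [0, 0, -0.04], 0],
  [0, [0, 0, -0.08], 0],
  [0, [0, 0, -0.1], 0],
  [0, [-0.05, 0, -0.1], 0],
  [0, [-0.1, 0.03, -0.1], 0],
  [0, [-0.12, 0.06, -0.1], 0],
  [0, [-0.12, 0.06, -0.1], 0],
], only="clock|pos|force")

```text
clock: 12.3
tcp_pos: [0.4224, -0.1664, 0.2699]
wrist_force: [1.1, 0.2, -0.4]
grasp_force: 0.0
```

Call:
shift_gripper([
  [0, [0, 0.04, 0], 0],
  [0, [0, 0.08, 0], 0],
  [0, [0, 0.12, 0], 0],
  [0, [0, 0.16, 0], 0],
  [0, [0, 0.2, 0], 0],
  [0, [0, 0.24, 0], 0],
  [0, [0, 0.26, 0], 0],
  [0, [0, 0.26, 0], 0],
], only="clock|pos|force")

```text
clock: 13.1
tcp_pos: [0.4252, -0.4252, 0.2685]
wrist_force: [0.3, -0.6, -0.2]
grasp_force: 0.0
```

```bash
python3 - <<'E'
from h import *
import cv2
a=cams.capture("top")["img"][190:310,335:475];b=cams.capture("scene")["img"][140:260,310:450]
cv2.imwrite("pics/c7.png",np.hstack([cv2.resize(i,None,fx=2.8,fy=2.8) for i in(a,b)])[:,:,::-1])
E
```

```text
(no output)
```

View pics/c7.png

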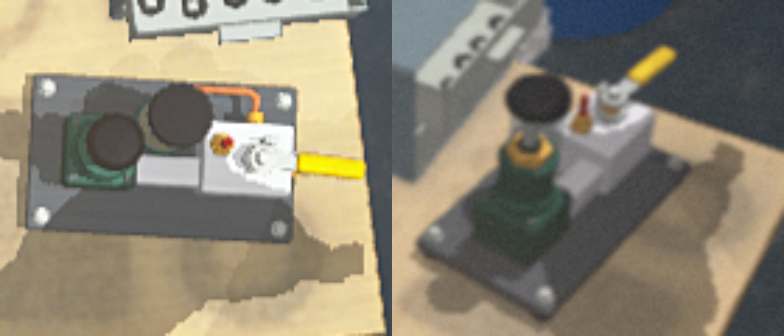

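In the final view the lever is closed with its grip at crop (330,166), the knob is up, the pin is out, and the plate has not moved.

```bash
python3 -c "
from plant import manip, cams, ticket, sensors
print(ticket.close_job())"
```

```text
the job is handed in; nothing more can be done
None
```

The job is handed in at about 13 s: the bleed lever is closed against its stop, the knob is up after seven full strokes, the red pin is fully out, the lubricator has not moved, and the arm is clear of everything.

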